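# Turn the ornamented mirror over with the turner

## Robot

A 7-joint arm with a two-finger parallel gripper is mounted at the origin on a cart in front of the work surface, level with it; the furniture and walls round the work are solid. World frame = base frame: x ahead of the robot, y to its left, z up, the work surface at z = 0. Lengths are in m, angles in rad, forces in N, time in s.
With the tool pointing down it reaches from about 0.4 to 0.925 m from the base axis. Payload 5.6 kg.
Tool frame: the origin (TCP) lies at the very end of the fingers, on their centre line; the grasp point (between the pads) lies 19 mm behind it (ctrl.grasp_offset is the distance from the TCP to the grasp point, in m); z points along the fingers, y is the line along which they close (so a half turn about z gives the same grasp; the last joint's range is limited). The gripper opens to 85 mm and grips with 20 to 120 N. Pads are 22 mm wide; open, the fingers measure 114 mm over their backs; the gripper's body (76 mm by 85 mm) begins 54 mm behind the grasp point. The pads swing forward as they close: fully open they stand 13 mm farther back than shut.
Start: joints at [-1.302, 0.468, -0.012, 1.603, 0.006, 1.071, -0.056], TCP at [0.199, 0.619, 0.231] pointing down, gripper open.
Joint ranges: [-2.53, 2.53], [-0.31, 2.02], [-1.57, 1.55], [0.28, 2.44], [-1.29, 4.43], [0.15, 1.84], [-2.92, 2.92]. Speed limits (rad/s): [2.57, 2.57, 3.14, 3.14, 3.14, 3.14, 3.14].

## Interface

Orientations are given as a unit quaternion [x, y, z, w].
In Python, from workcell import ctrl, viewer gives the robot as it stands.
- The arm moves only by the tool servo_tool, never from a script. Its argument "plan" is one flat list of numbers, 7 for each row, row after row: the shift along the tool's x, y, z in cm, then the turn, a rotation vector about the tool's x, y, z in rad, then the opening, from -1 (shut) to 1 (fully open), so that 0 is half open. A call has 1 to 8 rows; each row is the pose to reach, as a shift and turn from the pose commanded when the call began, along the tool's axes at that moment; what a row does not reach only later rows make up. A row lasts 1/8 s, in which the tool goes at most 62.5 mm and 10.7 degrees, less where a joint would pass 70% of its speed; a pose out of reach is approached as far as the arm can. A call with a gripper value outside its range is refused whole. The fingers move at their own pace and stop on an object; the grip force is fixed at half the most. Time passes only in rows, so rows that repeat a pose let the fingers close. It gives the time, the measured TCP pose, the force, the opening and the grip force at its end, in the units of the state.
- ctrl.read_state(): the state, without advancing time (a new reading comes with each control period).
- viewer.grab_frame(name): name is "scene" or "top" or "wrist"; returns a dict with "frame" (400x640x3 uint8, red, green, blue), "range_z" (400x640 float32, m along the optical axis (not along the pixel's ray), 0 where there is no reading), "K" (3x3 intrinsics, pixels), "R" (3x3) and "t" (3): a world point X has camera coordinates R X + t. Camera axes: x right, y down, z forward; pixel columns grow to the right and rows downward; lengths in m; the calibration is good to about 2 mm. The wrist camera is an equidistant fisheye: a pixel r from the principal point sees the ray r / f radians off the axis. A picture is of the moment at which its call begins.
- ctrl.finish_job(): hands the job in; it is judged then, once.
The state is a dict: "time": time; "qpos": joint angles; "qvel": joint speeds; "tau": joint torques, N m; "eef_pos": TCP position; "ee_rot": TCP orientation; "ft_force": force on the tool from outside, world axes, zero at the start; "moment": the same for the moment, N m; "grip_width": finger opening in m; "gripper_force": force on a finger pad.
Only numpy, scipy, OpenCV 4.12 (cv2) and the standard library are available. Lean on these libraries where they do the work, as an engineer would, in place of code of your own. Each camera call takes 0.05 s, during which the arm holds its last target. There are 200 camera calls.

## Task

The round ornamented bronze mirror on the wooden turning board lies knob side up and has been photographed from this side. Pick up the turner (the spatula lying on the table), slip its blade under the overhanging edge of the mirror and, with a turn of the wrist, flip the mirror over the step so that it lies flat, knob side down, on the cork strips of the board; then lay the turner flat on the table, clear of the board. Do not touch the mirror with the gripper or arm.

Things in the scene. Friction and masses are not known exactly. Their poses are not given: they have to be found in the camera images.
- turner: Loose spatula, 258 mm long, 0.14 kg. Origin: underside plane, below the handle's middle; x to the blade, z up. Dark wood handle x -54 to 54 mm, 18 mm wide (y), 6 to 32 mm above the underside; pommel 22 mm wide at x -63 to -47. Thin neck x 54 to 90. Steel blade x 85 to 195, y -20 to 20, 0 to 3 mm above the underside. Centre of mass at about x 20 mm.
- mirror: Loose round bronze mirror, 124 mm across, 4 mm thick, 0.24 to 0.39 kg, ornament on both faces; a small knob (3 mm high) on the one up at the start. Origin: centre of the flat face without knob; z out of the knob face. Starts flat on the board's bare wood (40 mm above the table), edge within 5 mm of the step, opposite edge overhanging the board's -y end by about 46 mm.
- turning_board: Wooden board fixed on the table. Origin: table height, under the middle of the step; z up, y from mirror to cork side, x along the step, away from the robot. 150 mm in x, y -74 to 164; top 40, underside 25 mm above the table; foot rails at y -55 to -35 and 125 to 145, so the room under the overhanging mirror is empty. Lift the overhang: the far edge pivots at the step.
- landing (a point): Point on the board's cork landing, 70 mm beyond the step, midway between two cork strips (each 53 mm wide, 44 mm gap for the knob), level with their tops, 48 mm above the table. The strips run from the step (their 8 mm high ends form it) 150 mm to a lip 9 mm higher. Lifted past upright, the mirror falls over onto them. Axes as the board's.
Not all that is in view belongs to the job. What is shaped like the mirror but blue or orange is not meant.

How it is judged:
On the way, in this order (a step that is already met when the one before it is completed fails the run):
1. the mirror is tipped up (20 to 85 degrees) while the turner is turned at least 20 degrees from level (angle between mirror's own z axis and vertical between 0.35 and 1.5 rad and angle between turner's own z axis and vertical above 0.35 rad), for 0.05 s.
2. the mirror lies turned over on the cork (angle between mirror's own z axis and vertical above 2.97 rad and z of mirror in the frame of landing below 0.014 m), for 0.2 s.
At the end, for the whole second after the job is handed in: The mirror lies knob side down within 10 degrees of flat on the cork strips, its centre within 35 mm of the point midway between the strips and 70 mm beyond the step, at rest; the turner lies on the table blade face up, within 6 degrees of level, at rest, touching neither board nor mirror (all of step 2 and x of mirror in the frame of landing between -0.035 and 0.035 m and y of mirror in the frame of landing between -0.035 and 0.035 m and z of mirror in the frame of landing above -0.006 m and linear speed of each of mirror, turner below 0.02 m/s and angle between turner's own z axis and vertical below 0.1 rad and height (world z) of turner between -0.01 and 0.012 m and contact force between turner and turning_board below 0.1 N and contact force between turner and mirror below 0.1 N).
It fails at once if the gripper or arm touches the mirror (contact force between any of the fingers, the arm and mirror above 0.5 N).
It also fails if it takes over 48 s, if anything falls off the work surface, if the arm or the gripper's body presses on something with over 40 N, if the wrist force passes 120 N, or if a joint passes its speed limit or range.

## Working session

There is one attempt and no reset: what is moved stays moved. The work goes in short steps, Python scripts to look and compute and a tool call to move; the robot and the scene stay as the last step left them, time stands still between calls to the robot, and variables do not carry over. Pictures are saved under pics/ and viewed, at most 10 in all, crops included, and the job is handed in when it is done.

Besides the shell and the picture viewer there is one more tool, called after "Call:" as name(argument=value, ...), one argument or row to a line, values as JSON. servo_tool: Moves the arm, as the interface text tells. Its arguments: {"type":"object","properties":{"plan":{"type":"array","items":{"type":"number"}}},"required":["plan"]}

```bash
mkdir -p pics; python3 - <<'E'
from workcell import ctrl, viewer
import cv2,numpy as np
for n in("scene","top"):
    f=viewer.grab_frame(n); cv2.imwrite(f"pics/{n}0.png",f["frame"][:,:,::-1]); np.savez(f"{n}0.npz",**f)
    print(n,f["K"].tolist(),f["R"].round(3).tolist(),f["t"])
s=ctrl.read_state();print(s, ctrl.grasp_offset)
E
```

```text
scene [[481.8746630874073, 0.0, 319.9792104241526], [0.0, 481.8746630874073, 203.1993729847521], [0.0, 0.0, 1.0]] [[0.566, -0.824, 0.011], [-0.471, -0.334, -0.816], [0.677, 0.457, -0.577]] [-0.31493126  0.28106943  0.68533988]
top [[453.63454028340215, 0.0, 318.5546425905131], [0.0, 453.63454028340215, 205.50090911650278], [0.0, 0.0, 1.0]] [[0.015, -0.999, 0.028], [-0.995, -0.018, -0.1], [0.1, -0.026, -0.995]] [-0.04956169  0.52179318  1.03494084]
{'time': 0.1, 'qpos': array([-1.30203439,  0.46829815, -0.0115921 ,  1.603515  ,  0.00597445,
        1.07139491, -0.05630269]), 'qvel': array([ 2.50589800e-04, -6.68267690e-04,  4.71847428e-04, -1.94199979e-03,
       -5.97861663e-05, -1.73049471e-03, -9.75605428e-06]), 'tau': array([ 3.89498391e-04, -5.33513939e+01,  2.11145903e-02, -2.51963478e+01,
        1.14277191e-02,  4.26852828e-03, -3.26799089e-06]), 'eef_pos': array([0.19928949, 0.61817882, 0.23043454]), 'ee_rot': array([ 1.55294384e-01,  9.87867921e-01, -7.86907202e-04, -7.46179820e-05]), 'ft_force': array([-0.21824466,  0.57032968, -0.0209093 ]), 'moment': array([ 0.01272442, -0.03968455,  0.02044508]), 'gripper_force': 0.0, 'grip_width': 0.0854777798905416} 0.0187
```

View pics/top0.png

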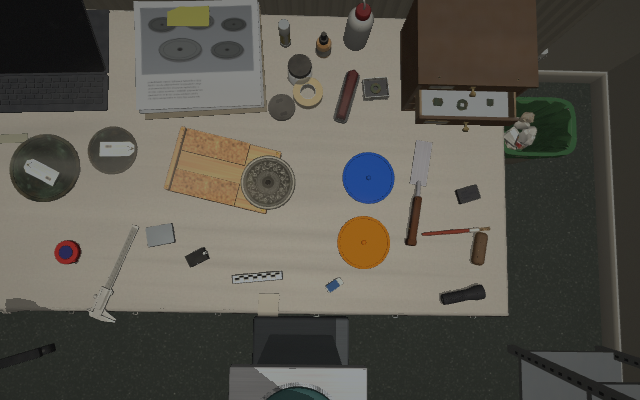

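View pics/scene0.png

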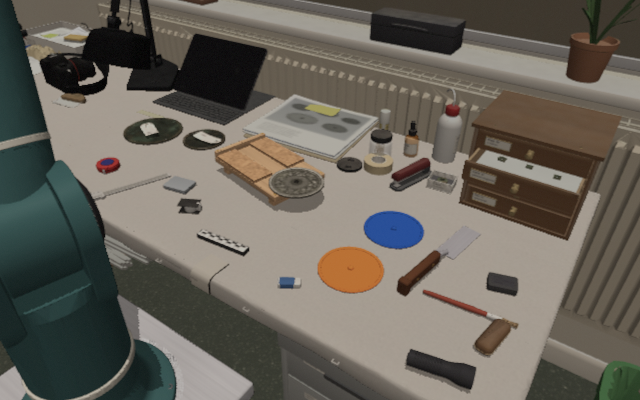

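The top view shows the turner with its blade up at about (421,162) and its handle at (414,220). The mirror is at (268,182), with the board to its left, x pointing away from the robot and +y to the image left. Next I'll measure these.

```bash
cat > h.py <<'E'
import cv2,numpy as np
def ray(f,uv,z):
    uv=np.atleast_2d(uv).astype(float);R,t,K=f["R"],f["t"],f["K"]
    d=np.c_[(uv-K[:2,2])/[K[0,0],K[1,1]],np.ones(len(uv))]@R; c=-R.T@t
    return c+d*((z-c[2])/d[:,2])[:,None]
def cloud(f,box):
    u0,v0,u1,v1=box;v,u=np.mgrid[v0:v1,u0:u1];z=f["range_z"][v0:v1,u0:u1]
    K=f["K"];X=np.stack([(u-K[0,2])/K[0,0]*z,(v-K[1,2])/K[1,1]*z,z],-1)
    return (X-f["t"])@f["R"]
E
python3 - <<'E'
from h import *
f=dict(np.load("top0.npz"));hsv=cv2.cvtColor(f["frame"],cv2.COLOR_RGB2HSV)
im=f["frame"][:,:,::-1]
# turner
for nm,box,fn,z in(("blade",(405,135,440,190),lambda p:(p[...,1]<45)&(p[...,2]<400),.003),("handle",(400,192,430,250),lambda p:(p[...,1]>110)&(p[...,2]<140),.03),
  ("boardS",(160,120,300,215),lambda p:(p[...,1]>75)&(p[...,2]>60),.044)):
    u0,v0,u1,v1=box;p=hsv[v0:v1,u0:u1]
    m=fn(p).astype(np.uint8)
    if nm=="blade":
        tab=np.median(f["frame"][260:270,440:500].reshape(-1,3),0);print("tab",tab, hsv[160,421],hsv[150,400],hsv[265,460])
    m=cv2.morphologyEx(m,cv2.MORPH_OPEN,np.ones((2,2)))
    c=max(cv2.findContours(m,cv2.RETR_EXTERNAL,cv2.CHAIN_APPROX_NONE)[0],key=cv2.contourArea)+np.array([u0,v0])
    b=cv2.boxPoints(cv2.minAreaRect(c));print(nm,b.round(1).tolist(),ray(f,b,z).round(4)[:,:2].tolist())
C=cloud(f,(150,115,310,225));z=C[...,2]
print("heights",np.histogram(z,bins=np.arange(-.01,.07,.005)))
H=cloud(f,(400,135,440,255));k=H[...,2]>.018
P=H[k];print("handle cloud",P.mean(0),P[:,2].max());pc=cv2.PCACompute2(P[:,:2].astype(np.float32),None);print(pc[1],(P[:,:2]-pc[0])@pc[1][0]@np.ones(1) if 0 else [((P[:,:2]-pc[0])@pc[1][0]).min(),((P[:,:2]-pc[0])@pc[1][0]).max()])
T=cv2.resize(im[110:260,150:450],None,fx=2.6,fy=2.6,interpolation=cv2.INTER_CUBIC);T=np.clip(T*1.5,0,255).astype(np.uint8)
cv2.imwrite("pics/top0c.png",T)
E
```

```text
tab [142. 137. 124.] [  0   4 136] [ 20  33 141] [ 22  32 143]
blade [[405.0, 135.0], [439.0, 135.0], [439.0, 189.0], [405.0, 189.0]] [[0.702, -0.2501], [0.7039, -0.3338], [0.5704, -0.3323], [0.5688, -0.2496]]
handle [[407.29998779296875, 245.39999389648438], [413.70001220703125, 197.0], [422.20001220703125, 198.1999969482422], [415.79998779296875, 246.5]] [[0.4328, -0.2485], [0.5463, -0.2642], [0.544, -0.2844], [0.4305, -0.2684]]
boardS [[164.10000610351562, 189.5], [179.89999389648438, 126.5], [282.20001220703125, 152.10000610351562], [266.5, 215.10000610351562]] [[0.5511, 0.3137], [0.6994, 0.2847], [0.6441, 0.0461], [0.4965, 0.0786]]
heights (array([  79, 4996, 4611,  184,   30,    0,    0,    4,   25, 1026, 2936,
       2724,  621,  266,   23]), array([-0.01 , -0.005,  0.   ,  0.005,  0.01 ,  0.015,  0.02 ,  0.025,
        0.03 ,  0.035,  0.04 ,  0.045,  0.05 ,  0.055,  0.06 ,  0.065]))
handle cloud [ 0.48962809 -0.25320257  0.07865392] 1.082766630682348
[[-0.47369358  0.88068974]
 [ 0.88068974  0.47369358]] [np.float64(-0.0646094775447539), np.float64(0.2465606929226613)]
```

View pics/top0c.png

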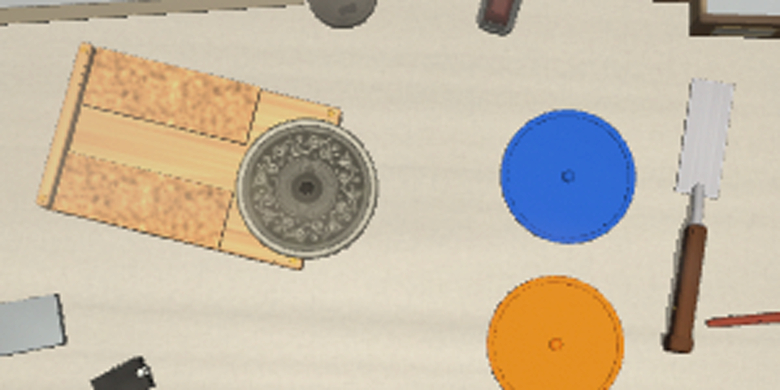

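The crop shows the mirror centred at (307,188). The board's mirror-end corners are at (301,268) and (341,108), and the step line runs from (218,250) to (260,88). The blade spans (692,79)-(735,84) at the tip to (677,190)-(718,198) at its root, and the handle ends at about (678,348).

```bash
python3 - <<'E'
from h import *
f=dict(np.load("top0.npz"))
g=lambda *a:np.array(a)/2.6+[150-.3,110-.3]
hsv=cv2.cvtColor(f["frame"],cv2.COLOR_RGB2HSV)
B={"end":(g((301,268),(341,108)),.04),"step":(g((218,250),(260,88)),.044),"lip":(g((40,207),(85,43)),.05),
"tip":(g((692,79),(735,84)),.003),"root":(g((677,190),(718,198)),.003),"hfront":(g((685,224),(706,226)),.025),"pom":(g((664,349),(691,352)),.025)}
for k,(p,z) in B.items():
    X=ray(f,p,z)[:,:2];print(k,X.round(4).tolist(),"mid",X.mean(0).round(4),"len",np.linalg.norm(X[1]-X[0]).round(4))
# mirror: outline by circle on grayscale
gr=cv2.resize(cv2.cvtColor(f["frame"],cv2.COLOR_RGB2GRAY)[145:220,230:310],None,fx=4,fy=4,interpolation=cv2.INTER_CUBIC)
c=cv2.HoughCircles(gr,cv2.HOUGH_GRADIENT,1,200,param1=80,param2=15,minRadius=96,maxRadius=116);print(c)
if c is not None:
    p=c[0,0,:2]/4+[230-.4,145-.4];print("mirror",p,ray(f,p,.044))
# blade mask
s=hsv[130:200,400:445,1];m=(s<18).astype(np.uint8);cc=max(cv2.findContours(m,0,1)[0],key=cv2.contourArea)+np.array([400,130]);b=cv2.boxPoints(cv2.minAreaRect(cc));X=ray(f,b,.003)[:,:2];print("blade",X.round(4).tolist(),X.mean(0))
C=cloud(f,(405,196,425,247));k=(C[...,2]>.02)&(C[...,2]<.05);P=C[k];pc=cv2.PCACompute2(P[:,:2].astype(np.float32),None);print(pc[0],pc[1][0],np.median(P[:,2]))
E
```

```text
end [[0.5022, 0.0814], [0.6469, 0.0495]] mid [0.5745 0.0655] len 0.1482
step [[0.5165, 0.1544], [0.6626, 0.122]] mid [0.5895 0.1382] len 0.1497
lip [[0.5508, 0.3097], [0.6984, 0.2773]] mid [0.6246 0.2935] len 0.1511
tip [[0.6899, -0.2767], [0.686, -0.3174]] mid [ 0.688 -0.297] len 0.0408
root [[0.5842, -0.262], [0.5775, -0.3004]] mid [ 0.5808 -0.2812] len 0.0389
hfront [[0.5497, -0.2641], [0.5483, -0.2833]] mid [ 0.549  -0.2737] len 0.0193
pom [[0.4362, -0.2445], [0.4339, -0.2689]] mid [ 0.435  -0.2567] len 0.0245
[[[149.5 149.5  97.8]]]
mirror [266.975 181.975] [[0.57318157 0.07954724 0.044     ]]
blade [[0.5573, -0.2562], [0.6913, -0.2767], [0.6861, -0.3164], [0.5522, -0.2953]] [ 0.62173683 -0.28616972]
[[ 0.49006942 -0.26460364]] [ 0.9884321  -0.15166381] 0.031240279417888428
```

```bash
cat >> h.py <<'E'
from scipy.spatial.transform import Rotation as Ro
O=np.array([.590,.138,0]);AB=-12.4;RB=Ro.from_euler('z',AB,degrees=True)
TG=Ro.from_matrix(np.diag([-1.,1,-1]))   # tool in turner
def show(ctrl,targets):
    s=ctrl.read_state();p,R=s["eef_pos"],Ro.from_quat(s["ee_rot"])
    print("t",s["time"],"p",p.round(4),"w",round(s["grip_width"],4),"q",s["qpos"].round(2))
    for P,Q in targets:
        print((R.inv().apply(np.array(P)-p)*100).round(2),(R.inv()*Q).as_rotvec().round(3))
def turner(P,yaw,roll=0,pitch=0,g=(.018,0,.006)):
    """TCP pose for turner origin P(world)"""
    Q=Ro.from_euler('z',yaw,degrees=True)*Ro.from_euler('x',roll,degrees=True)*Ro.from_euler('y',pitch,degrees=True)
    return np.array(P)+Q.apply(g),Q*TG
def onboard(x,y,z,roll=0,g=(.018,0,.006)):  # blade centre (turner x=.14, underside+0) at board coords
    Q=RB*Ro.from_euler('x',roll,degrees=True)
    c=O+RB.apply([x,y,z]); return turner(c-Q.apply([.14,0,0]),AB,roll,g=g)
E
python3 - <<'E'
from h import *
from workcell import ctrl
t=turner([.496,-.2667,0],-8.9)
show(ctrl,[([.52,.1,.25],t[1]),(t[0]+[0,0,.12],t[1])])
E
```

```text
t 0.1 p [0.1993 0.6182 0.2304] w 0.0855 q [-1.3   0.47 -0.01  1.6   0.01  1.07 -0.06]
[-46.42 -39.48  -1.89] [-0.002 -0.    -0.157]
[-57.17 -74.82  10.57] [-0.002 -0.    -0.157]
```

Call:
servo_tool(
  plan=[-46.4, -39.5, -1.9, 0, 0, -0.157, 1, -46.4, -39.5, -1.9, 0, 0, -0.157, 1, -46.4, -39.5, -1.9, 0, 0, -0.157, 1, -46.4, -39.5, -1.9, 0, 0, -0.157, 1, -46.4, -39.5, -1.9, 0, 0, -0.157, 1, -46.4, -39.5, -1.9, 0, 0, -0.157, 1, -46.4, -39.5, -1.9, 0, 0, -0.157, 1, -46.4, -39.5, -1.9, 0, 0, -0.157, 1],
)

```text
time: 1.1
eef_pos: [0.4629, 0.1916, 0.2469]
ee_rot: [0.077, 0.997, 0.0, 0.0]
ft_force: [0.8, -0.3, 0.9]
grip_width: 0.0853
gripper_force: 0.0
```

```bash
python3 - <<'E'
from h import *
from workcell import ctrl
t=turner([.496,-.2667,0],-8.9)
show(ctrl,[(t[0]+[0,0,.10],t[1])])
E
```

```text
t 1.1 p [0.4629 0.1916 0.2469] w 0.0853 q [-0.62  0.19  0.18  1.96 -0.04  1.    1.  ]
[-12.14 -44.78  14.08] [0.    0.    0.001]
```

Call:
servo_tool(
  plan=[0, 0, 6, 0.17, 0, 0, 1, 0, 0, 6, 0.35, 0, 0, 1, 0, 0, 6, 0.52, 0, 0, 1, 0, 0, 6, 0.7, 0, 0, 1, 0, 0, 6, 0.87, 0, 0, 1, 0, 0, 6, 1.05, 0, 0, 1, 0, 0, 6, 1.2, 0, 0, 1, 0, 0, 6, 1.2, 0, 0, 1],
)

```text
time: 2.1
eef_pos: [0.461, 0.1942, 0.1836]
ee_rot: [0.062, 0.822, -0.565, -0.045]
ft_force: [0.0, -0.3, -0.1]
grip_width: 0.0853
gripper_force: 0.0
```

```bash
python3 - <<'E'
from h import *
from workcell import ctrl
t=turner([.496,-.2667,0],-8.9)
show(ctrl,[(t[0]+[0,0,.10],t[1])])
E
```

```text
t 2.1 p [0.461  0.1942 0.1836] w 0.0853 q [-1.01  0.86  0.29  1.6   0.46  1.71  0.54]
[-12.28  -8.95  44.8 ] [-1.204 -0.002  0.005]
```

Call:
servo_tool(
  plan=[-12.3, -9, 44.8, -1.204, 0, 0.005, 1, -12.3, -9, 44.8, -1.204, 0, 0.005, 1, -12.3, -9, 44.8, -1.204, 0, 0.005, 1, -12.3, -9, 44.8, -1.204, 0, 0.005, 1, -12.3, -9, 44.8, -1.204, 0, 0.005, 1, -12.3, -9, 44.8, -1.204, 0, 0.005, 1, -12.3, -9, 44.8, -1.204, 0, 0.005, 1, -12.3, -9, 44.8, -1.204, 0, 0.005, 1],
)

```text
time: 3.1
eef_pos: [0.5128, -0.264, 0.113]
ee_rot: [0.082, 0.997, 0.002, 0.005]
ft_force: [0.9, 1.4, 1.2]
grip_width: 0.0854
gripper_force: 0.0
```

```bash
python3 - <<'E'
from h import *
from workcell import ctrl,viewer
t=turner([.496,-.2667,0],-8.9)
show(ctrl,[(t[0]+[0,0,.10],t[1]),t])
f=viewer.grab_frame("wrist");np.savez("wrist1.npz",**f);cv2.imwrite("pics/wrist1.png",f["frame"][:,:,::-1])
K=f["K"]
for n,x in(("tip",.195),("root",.085),("hf",.054),("pom",-.063)):
    for y in (-.02,.02) if x>.08 else (-.009,.009):
        Q=Ro.from_euler('z',-8.9,degrees=True);X=np.array([.496,-.2667,0])+Q.apply([x,y,.003 if x>.08 else .02])
        c=f["R"]@X+f["t"];th=np.arctan2(np.hypot(c[0],c[1]),c[2]);r=K[0,0]*th;d=c[:2]/np.hypot(*c[:2]);print(n,y,(K[:2,2]+r*d).round(1))
E
```

```text
t 3.1 p [ 0.5128 -0.264   0.113 ] w 0.0854 q [ 0.3   0.49  0.16  1.89 -0.12  0.76  1.93]
[-0.18 -0.52  0.7 ] [ 0.005  0.01  -0.009]
[-0.08 -0.57 10.7 ] [ 0.005  0.01  -0.009]
tip -0.02 [300.2 341.6]
tip 0.02 [335.9 341.4]
root -0.02 [294.9 258.8]
root 0.02 [337.6 258.5]
hf -0.009 [304.7 237.2]
hf 0.009 [326.1 237.1]
pom -0.009 [301.1  93.9]
pom 0.009 [325.2  93.5]
```

View pics/wrist1.png

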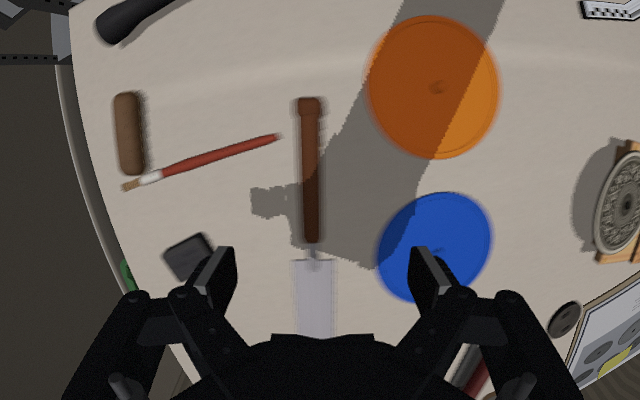

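The wrist view shows the handle centred near column 311, with its front at row 242 and the blade root at row 259. That is within 2–3 mm of the prediction, so I'll re-read the pose before going down.

```bash
python3 - <<'E'
from h import *
from workcell import ctrl
t=turner([.496,-.2667,0],-8.9)
show(ctrl,[t])
E
```

```text
t 3.15 p [ 0.5108 -0.2754  0.1122] w 0.0854 q [ 0.31  0.49  0.16  1.89 -0.11  0.76  1.93]
[-0.07  0.67 10.62] [-0.003  0.011 -0.02 ]
```

Call:
servo_tool(
  plan=[0, 0, 0, 0, 0, 0, 1, 0, 0, 0, 0, 0, 0, 1, 0, 0, 0, 0, 0, 0, 1],
)

```text
time: 3.52
eef_pos: [0.5137, -0.2571, 0.1108]
ee_rot: [0.078, 0.997, 0.002, 0.002]
ft_force: [-0.6, -0.9, 1.0]
grip_width: 0.0853
gripper_force: 0.0
```

```bash
python3 - <<'E'
from h import *
from workcell import ctrl,viewer
t=turner([.496,-.2667,0],-8.9)
show(ctrl,[t])
f=viewer.grab_frame("wrist");K=f["K"]
hsv=cv2.cvtColor(f["frame"],cv2.COLOR_RGB2HSV)
def pix2tab(uv,z):
    d=(np.array(uv)-K[:2,2]);r=np.hypot(*d);th=r/K[0,0];v=np.r_[np.sin(th)*d/r,np.cos(th)]@f["R"];c=-f["R"].T@f["t"];return c+v*(z-c[2])/v[2]
for r,z,fn in((130,.03,"h"),(180,.03,"h"),(225,.03,"h"),(280,.003,"b"),(320,.003,"b")):
    row=hsv[r,280:350].astype(int)
    m=(row[:,1]>110)&(row[:,2]<110) if fn=="h" else row[:,1]<18
    i=np.flatnonzero(m)+280
    if len(i):
        X=pix2tab(((i.min()+i.max())/2,r),z);l=Ro.from_euler('z',8.9,degrees=True).apply(X-[.496,-.2667,0]);print(r,i.min(),i.max(),len(i),"in assumed turner frame",l.round(4))
E
```

```text
t 3.525 p [ 0.5137 -0.2571  0.1108] w 0.0853 q [ 0.29  0.49  0.15  1.89 -0.11  0.76  1.92]
[-0.16 -1.27 10.48] [ 0.004  0.004 -0.001]
130 293 315 23 in assumed turner frame [-0.0373 -0.0002  0.03  ]
180 294 316 23 in assumed turner frame [0.0002 0.0001 0.03  ]
225 296 316 21 in assumed turner frame [0.0367 0.0002 0.03  ]
280 289 329 41 in assumed turner frame [0.1066 0.0004 0.003 ]
320 291 329 39 in assumed turner frame [0.1581 0.0003 0.003 ]
```

The turner pose estimate is confirmed to within 0.5 mm. Next I'll go down and grip.

Call:
servo_tool(
  plan=[-0.16, -1.25, 3, 0, 0, 0, 1, -0.16, -1.25, 7, 0, 0, 0, 1, -0.16, -1.25, 9.5, 0, 0, 0, 1, -0.16, -1.25, 10.3, 0, 0, 0, 1, -0.16, -1.25, 10.3, 0, 0, 0, 1, -0.16, -1.25, 10.3, 0, 0, 0, 1],
)

```text
time: 4.32
eef_pos: [0.514, -0.2714, 0.0082]
ee_rot: [0.079, 0.997, 0.002, 0.003]
ft_force: [0.5, 0.5, -0.4]
grip_width: 0.0858
gripper_force: 0.0
```

```bash
python3 - <<'E'
from h import *
from workcell import ctrl
show(ctrl,[turner([.496,-.2667,0],-8.9)])
E
```

```text
t 4.325 p [ 0.514  -0.2714  0.0082] w 0.0858 q [ 0.33  0.66  0.13  1.91 -0.15  0.58  1.97]
[0.05 0.19 0.22] [ 0.003  0.005 -0.003]
```

Call:
servo_tool(
  plan=[0, 0.1, 0.2, 0, 0, 0, 0, 0, 0.1, 0.2, 0, 0, 0, -1, 0, 0.1, 0.2, 0, 0, 0, -1, 0, 0.1, 0.2, 0, 0, 0, -1, 0, 0.1, 0.2, 0, 0, 0, -1, 0, 0.1, 0.2, 0, 0, 0, -1, 0, 0.1, 0.2, 0, 0, 0, -1, 0, 0.1, 0.2, 0, 0, 0, -1],
)

```text
time: 5.32
eef_pos: [0.5134, -0.2705, 0.0053]
ee_rot: [0.079, 0.997, 0.002, 0.002]
ft_force: [-0.8, 0.4, 5.7]
grip_width: 0.0172
gripper_force: 59.6
```

```bash
python3 - <<'E'
from h import *
from workcell import ctrl
s=ctrl.read_state()
T=Ro.from_euler('z',-8.9,degrees=True).inv()*Ro.from_quat(s["ee_rot"])
print(T.as_quat())
open("h.py","a").write(f"\nTG=Ro.from_quat({T.as_quat().tolist()})\n")
import h,importlib;importlib.reload(h);from h import *
g=(.018,0,.0053)
a=turner([.496,-.2667,.12],-8.9,g=g)
show(ctrl,[a,onboard(-.004,-.22,.12,g=g),onboard(-.004,-.22,.03,g=g)])
E
```

```text
[0.00176797 0.99999529 0.00187724 0.00166208]
t 5.325 p [ 0.5134 -0.2705  0.0053] w 0.0172 q [ 0.33  0.67  0.12  1.91 -0.15  0.57  1.97]
[ -0.06   0.16 -12.  ] [0. 0. 0.]
[ 12.7   20.36 -11.97] [ 0.    -0.     0.061]
[12.73 20.32 -2.97] [ 0.    -0.     0.061]
```

Call:
servo_tool(
  plan=[0, 0, -3, 0, 0, 0, -1, 0, 0, -8, 0, 0, 0, -1, 0, 0, -12, 0, 0, 0, -1, 4, 5, -12, 0, 0, 0.03, -1, 8, 10, -12, 0, 0, 0.061, -1, 11, 15, -12, 0, 0, 0.061, -1, 12.7, 20.3, -12, 0, 0, 0.061, -1, 12.7, 20.3, -12, 0, 0, 0.061, -1],
)

```text
time: 6.32
eef_pos: [0.418, -0.046, 0.125]
ee_rot: [0.106, 0.994, 0.003, 0.0]
ft_force: [-0.6, -0.0, -1.1]
grip_width: 0.0169
gripper_force: 59.0
```

```bash
python3 - <<'E'
from h import *
from workcell import ctrl,viewer
g=(.018,0,.0053)
show(ctrl,[onboard(-.004,-.22,.12,g=g),onboard(-.004,-.20,.028,g=g)])
f=viewer.grab_frame("scene");cv2.imwrite("pics/s2.png",f["frame"][:,:,::-1])
E
```

```text
t 6.325 p [ 0.418 -0.046  0.125] w 0.0169 q [-0.07  0.25  0.12  2.24 -0.05  0.66  1.45]
[-0.25 -0.33 -0.03] [ 0.002 -0.003  0.008]
[-0.25  1.62  9.18] [ 0.002 -0.003  0.008]
```

View pics/s2.png

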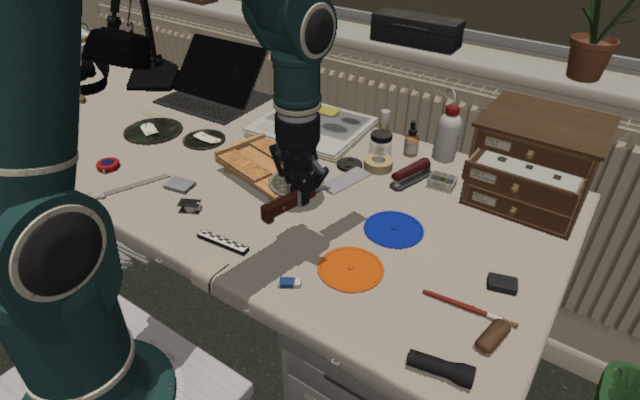

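The scene view shows the turner held level, blade at about (345,180), with the mirror still untouched behind the gripper. Next I'll lower it beside the mirror and check the blade.

Call:
servo_tool(
  plan=[-0.25, 0, 3, 0, 0, 0.008, -1, -0.25, 0, 7, 0, 0, 0.008, -1, -0.25, 0, 9.2, 0, 0, 0.008, -1, -0.25, 0, 9.2, 0, 0, 0.008, -1, -0.25, 0, 9.2, 0, 0, 0.008, -1, -0.25, 0, 9.2, 0, 0, 0.008, -1],
)

```text
time: 7.12
eef_pos: [0.423, -0.0508, 0.0344]
ee_rot: [0.114, 0.993, 0.002, 0.002]
ft_force: [-0.4, -1.1, -1.3]
grip_width: 0.017
gripper_force: 59.0
```

```bash
python3 - <<'E'
from h import *
from workcell import ctrl,viewer
g=(.018,0,.0053)
show(ctrl,[onboard(-.004,-.099,.028,g=g)])
f=viewer.grab_frame("top");np.savez("top2.npz",**f)
s=ctrl.read_state();Q=Ro.from_quat(s["ee_rot"])*TG.inv();print("turner euler",Q.as_euler('zyx',degrees=True).round(2))
o=s["eef_pos"]-Q.apply(g);
w=lambda X:(lambda c:(f["K"]@c/c[2])[:2])(f["R"]@X+f["t"])
for x,y in((.195,-.02),(.195,.02),(.1,.02),(.1,-.02)):print("pred",w(o+Q.apply([x,y,.003])).round(1))
C=cloud(f,(230,120,350,215))
P=C.reshape(-1,3);l=Q.inv().apply(P-o)
k=(l[:,0]>.12)&(l[:,0]<.185)&(abs(l[:,1])<.015)&(l[:,2]>-.015)
for a,b in((.11,.135),(.135,.16),(.16,.185)):
    kk=k&(l[:,0]>a)&(l[:,0]<b);print(a,kk.sum(),"z",np.median(P[kk,2]).round(4))
c=np.clip(cv2.resize(f["frame"][110:250,200:380,::-1],None,fx=4,fy=4)*1.5,0,255).astype(np.uint8);cv2.imwrite("pics/top2.png",c)
E
```

```text
t 7.125 p [ 0.423  -0.0508  0.0344] w 0.017 q [-0.04  0.44  0.09  2.27 -0.1   0.43  1.48]
[ 0.49 12.12  0.16] [ 0.001  0.001 -0.008]
turner euler [-12.87  -0.07   0.03]
pred [348.4 176.8]
pred [331.8 172.7]
pred [322.2 211.8]
pred [338.9 216. ]
0.11 83 z 0.0324
0.135 134 z 0.0321
0.16 135 z 0.0326
```

View pics/top2.png

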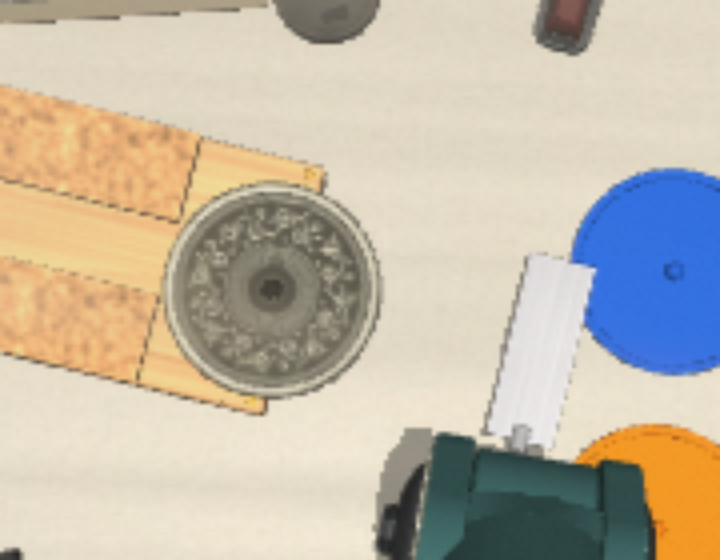

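The top view shows the blade level beside the mirror, with tip corners at crop (530,253) and (597,270) as predicted and its top at about z = 0.032. The mirror is centred at crop (272,290). Next I'll slide the blade under the overhang.

Call:
servo_tool(
  plan=[0.5, 3, 0, 0, 0, -0.008, -1, 0.5, 6, 0, 0, 0, -0.008, -1, 0.5, 9, 0, 0, 0, -0.008, -1, 0.5, 11, 0, 0, 0, -0.008, -1, 0.5, 12.1, 0, 0, 0, -0.008, -1, 0.5, 12.1, 0, 0, 0, -0.008, -1, 0.5, 12.1, 0, 0, 0, -0.008, -1],
)

```text
time: 8.05
eef_pos: [0.4446, 0.0677, 0.0341]
ee_rot: [0.11, 0.994, 0.002, 0.002]
ft_force: [0.4, -1.1, -1.9]
grip_width: 0.017
gripper_force: 58.9
```

```bash
cat > arc.py <<'E'
from h import *
from workcell import ctrl
g=(.018,0,.0053)
s=ctrl.read_state();Q=Ro.from_quat(s["ee_rot"])*TG.inv();o=s["eef_pos"]-Q.apply(g)
c=RB.inv().apply(o+Q.apply([.14,0,0])-O);print("blade centre in board",c.round(4),"euler",(RB.inv()*Q).as_euler('zyx',degrees=True).round(2),"F",s["ft_force"].round(2))
def arc(th,r=.098,roll=None,x=-.004,h=.040):
    # blade top centre (turner z=.003) at radius r, mirror tilt th about far lower edge (y=0,z=.04)
    t=np.radians(th);roll=th if roll is None else roll
    Qb=Ro.from_euler('x',-roll,degrees=True)
    top=np.array([x,-r*np.cos(t),h+r*np.sin(t)])
    b=top-Qb.apply([0,0,.003]);return onboard(*b,roll=-roll,g=g)
E
python3 - <<'E'
from arc import *
show(ctrl,[arc(t) for t in(0,6,12,18,24,30,36)])
E
```

```text
blade centre in board [-0.0049 -0.1     0.0287] euler [-0.05  0.04  0.01] F [ 0.37 -1.14 -1.92]
t 8.05 p [0.4446 0.0677 0.0341] w 0.017 q [-0.31  0.47  0.1   2.21 -0.11  0.46  1.23]
[-0.09  0.19 -0.82] [ 0.    -0.001 -0.001]
[-0.1   0.27 -1.84] [ 0.105 -0.001 -0.001]
[-0.1   0.46 -2.85] [ 0.21  -0.001 -0.002]
[-0.1   0.76 -3.83] [ 0.314 -0.002 -0.002]
[-0.1   1.15 -4.78] [ 0.419 -0.002 -0.002]
[-0.1   1.64 -5.68] [ 0.524 -0.003 -0.002]
[-0.1   2.22 -6.53] [ 0.628 -0.003 -0.003]
```

Call:
servo_tool(
  plan=[-0.1, 0.2, -0.8, 0, 0, 0, -1, -0.1, 0.23, -1.3, 0.052, 0, 0, -1, -0.1, 0.27, -1.84, 0.105, 0, 0, -1, -0.1, 0.36, -2.35, 0.157, 0, 0, -1, -0.1, 0.46, -2.85, 0.21, 0, 0, -1, -0.1, 0.6, -3.34, 0.262, 0, 0, -1, -0.1, 0.76, -3.83, 0.314, 0, 0, -1, -0.1, 0.76, -3.83, 0.314, 0, 0, -1],
)

```text
time: 9.05
eef_pos: [0.4468, 0.076, 0.0724]
ee_rot: [0.108, 0.982, -0.154, -0.016]
ft_force: [-0.8, -1.2, -2.8]
grip_width: 0.0167
gripper_force: 59.9
```

```bash
python3 - <<'E'
from arc import *
from workcell import viewer
show(ctrl,[arc(t) for t in(18,24,30,36,42,48,54)])
f=viewer.grab_frame("scene");cv2.imwrite("pics/s3.png",np.clip(cv2.resize(f["frame"][100:240,180:400,::-1],None,fx=3.5,fy=3.5)*1.3,0,255).astype(np.uint8))
E
```

```text
blade centre in board [-0.0046 -0.093   0.067 ] euler [  0.02   0.15 -17.98] F [-0.85 -1.19 -2.83]
t 9.05 p [0.4468 0.076  0.0724] w 0.0167 q [-0.68  0.49  0.33  2.11  0.15  0.74  0.85]
[-0.06 -0.11  0.02] [ 0.    -0.003  0.   ]
[-0.06 -0.03 -1.  ] [ 0.105 -0.003  0.   ]
[-0.06  0.16 -2.01] [ 0.21  -0.003 -0.   ]
[-0.06  0.45 -2.99] [ 0.315 -0.004 -0.   ]
[-0.06  0.84 -3.94] [ 0.419 -0.004 -0.001]
[-0.06  1.34 -4.84] [ 0.524 -0.004 -0.001]
[-0.05  1.92 -5.68] [ 0.629 -0.005 -0.001]
```

View pics/s3.png

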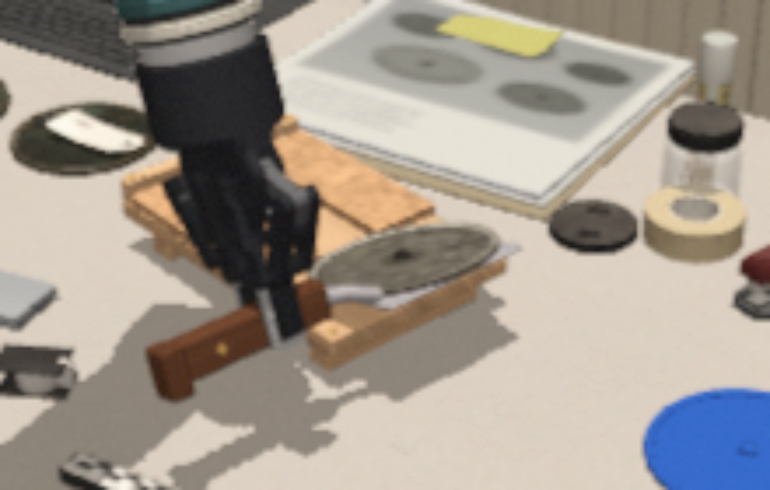

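The mirror (centre about (405,255)) is riding up on the blade, its far edge at the step, and the gripper is clear to its left. Next I'll carry on along the arc.

```bash
cat >> arc.py <<'E'
def edge(th,roll,rc=.078,x=-.004,h=.040):
    t=np.radians(th);Qb=Ro.from_euler('x',-roll,degrees=True)
    b=np.array([x,-rc*np.cos(t),h+rc*np.sin(t)])-Qb.apply([0,.02,.003]);return onboard(*b,roll=-roll,g=g)
E
python3 - <<'E'
from arc import *
show(ctrl,[arc(t) for t in(24,30,36,40)]+[edge(*a) for a in((40,40),(45,42),(50,44),(55,46),(60,48),(65,50))])
E
```

```text
blade centre in board [-0.0045 -0.0935  0.0669] euler [-1.000e-02  1.500e-01 -1.794e+01] F [-0.72 -0.88 -3.15]
t 9.1 p [0.4467 0.0756 0.0723] w 0.017 q [-0.68  0.49  0.33  2.11  0.15  0.74  0.85]
[-0.05  0.   -1.02] [ 0.106 -0.003 -0.   ]
[-0.05  0.19 -2.03] [ 0.21  -0.003 -0.001]
[-0.05  0.49 -3.01] [ 0.315 -0.004 -0.001]
[-0.05  0.74 -3.65] [ 0.385 -0.004 -0.001]
[-0.05  0.74 -3.65] [ 0.385 -0.004 -0.001]
[-0.05  1.06 -4.33] [ 0.42  -0.004 -0.001]
[-0.05  1.43 -4.98] [ 0.455 -0.004 -0.001]
[-0.05  1.86 -5.59] [ 0.49  -0.004 -0.001]
[-0.05  2.34 -6.17] [ 0.525 -0.004 -0.001]
[-0.05  2.86 -6.71] [ 0.559 -0.005 -0.001]
```

Call:
servo_tool(
  plan=[0, -0.05, -0.5, 0.052, 0, 0, -1, 0, 0, -1.02, 0.105, 0, 0, -1, 0, 0.1, -1.5, 0.158, 0, 0, -1, 0, 0.2, -2.03, 0.21, 0, 0, -1, 0, 0.35, -2.5, 0.262, 0, 0, -1, 0, 0.5, -3.01, 0.315, 0, 0, -1, 0, 0.75, -3.65, 0.385, 0, 0, -1, 0, 1.06, -4.33, 0.42, 0, 0, -1],
)

```text
time: 10.1
eef_pos: [0.4515, 0.0974, 0.1102]
ee_rot: [0.104, 0.928, -0.356, -0.039]
ft_force: [-1.5, -2.7, -2.2]
grip_width: 0.0171
gripper_force: 59.8
```

```bash
python3 - <<'E'
from arc import *
from workcell import viewer
show(ctrl,[edge(*a) for a in((45,42),(50,44),(55,46),(60,48),(65,50),(70,51),(75,52),(80,53),(85,54),(90,55))])
f=viewer.grab_frame("scene");cv2.imwrite("pics/s4.png",np.clip(cv2.resize(f["frame"][100:240,180:400,::-1],None,fx=3.5,fy=3.5)*1.3,0,255).astype(np.uint8))
E
```

```text
blade centre in board [-0.0046 -0.0737  0.1058] euler [ -0.09   0.38 -42.13] F [-1.52 -2.66 -2.23]
t 10.1 p [0.4515 0.0974 0.1102] w 0.0171 q [-0.92  0.66  0.41  1.92  0.3   1.15  0.63]
[-0.05  0.07 -0.06] [-0.002 -0.007 -0.002]
[-0.05  0.15 -0.81] [ 0.033 -0.007 -0.002]
[-0.05  0.28 -1.55] [ 0.067 -0.007 -0.002]
[-0.05  0.48 -2.27] [ 0.102 -0.007 -0.002]
[-0.04  0.74 -2.98] [ 0.137 -0.007 -0.002]
[-0.04  1.04 -3.63] [ 0.155 -0.007 -0.002]
[-0.03  1.39 -4.25] [ 0.172 -0.007 -0.002]
[-0.03  1.8  -4.83] [ 0.19  -0.007 -0.002]
[-0.03  2.25 -5.38] [ 0.207 -0.007 -0.002]
[-0.02  2.75 -5.89] [ 0.225 -0.008 -0.002]
```

View pics/s4.png

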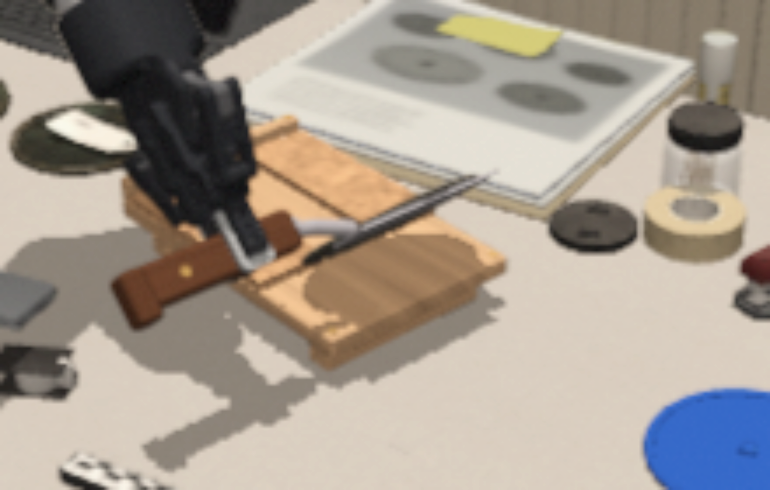

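The mirror is now seen edge-on, at about 45°, from (310,260) to (490,175). It rests on the blade and is clear of the fingers. Next I'll continue towards upright.

Call:
servo_tool(
  plan=[0, 0.15, -0.8, 0.033, 0, 0, -1, 0, 0.28, -1.55, 0.067, 0, 0, -1, 0, 0.48, -2.27, 0.102, 0, 0, -1, 0, 0.74, -2.98, 0.137, 0, 0, -1, 0, 1.04, -3.63, 0.155, 0, 0, -1, 0, 1.39, -4.25, 0.172, 0, 0, -1, 0, 1.8, -4.83, 0.19, 0, 0, -1, 0, 1.8, -4.83, 0.19, 0, 0, -1],
)

```text
time: 11.15
eef_pos: [0.4624, 0.1441, 0.1339]
ee_rot: [0.098, 0.891, -0.441, -0.047]
ft_force: [-0.3, -0.3, -1.7]
grip_width: 0.017
gripper_force: 60.2
```

```bash
python3 - <<'E'
from arc import *
from workcell import viewer
show(ctrl,[edge(*a) for a in((80,53),(85,54),(90,55),(95,55),(100,55),(105,55),(110,55))])
f=viewer.grab_frame("scene");cv2.imwrite("pics/s5.png",np.clip(cv2.resize(f["frame"][100:240,180:400,::-1],None,fx=3.5,fy=3.5)*1.3,0,255).astype(np.uint8))
E
```

```text
blade centre in board [-0.004  -0.0259  0.1304] euler [ 4.000e-02  1.700e-01 -5.286e+01] F [-0.29 -0.3  -1.75]
t 11.15 p [0.4624 0.1441 0.1339] w 0.017 q [-0.99  0.77  0.42  1.75  0.31  1.38  0.6 ]
[ 0.   -0.16  0.17] [ 0.002 -0.003  0.001]
[ 0.    0.18 -0.46] [ 0.02  -0.003  0.001]
[ 0.01  0.58 -1.05] [ 0.037 -0.003  0.001]
[ 0.01  1.01 -1.57] [ 0.037 -0.003  0.001]
[ 0.01  1.49 -2.05] [ 0.037 -0.003  0.001]
[ 0.01  2.01 -2.49] [ 0.037 -0.003  0.001]
[ 0.01  2.57 -2.88] [ 0.037 -0.003  0.001]
```

View pics/s5.png

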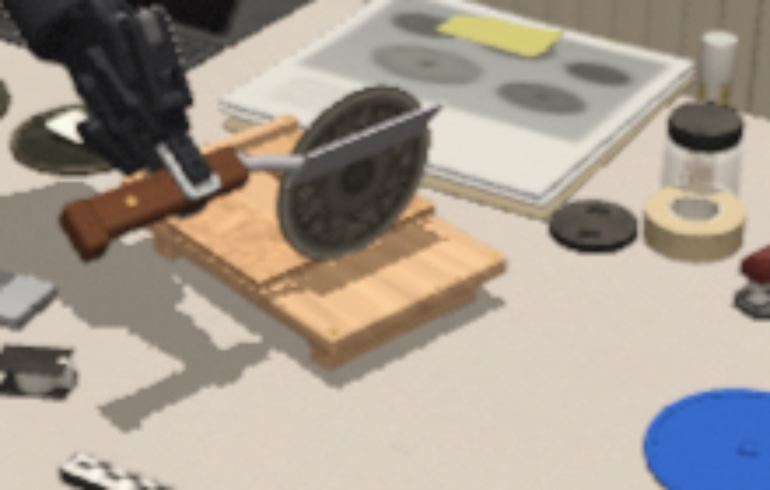

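The mirror is nearly upright at the step, centred at (355,170), with the blade edge behind it. Next is the final gentle push past upright.

Call:
servo_tool(
  plan=[0, 0.18, -0.46, 0.02, 0, 0, -1, 0, 0.58, -1.05, 0.037, 0, 0, -1, 0, 1, -1.57, 0.037, 0, 0, -1, 0, 1.5, -2.05, 0.037, 0, 0, -1, 0, 2, -2.5, 0.037, 0, 0, -1, 0, 2, -2.5, 0.037, 0, 0, -1, 0, 2, -2.5, 0.037, 0, 0, -1, 0, 2, -2.5, 0.037, 0, 0, -1],
)

```text
time: 12.2
eef_pos: [0.4689, 0.1739, 0.1337]
ee_rot: [0.098, 0.882, -0.458, -0.05]
ft_force: [0.0, 0.6, -1.5]
grip_width: 0.0169
gripper_force: 60.2
```

```bash
python3 - <<'E'
from arc import *
from workcell import viewer
f=viewer.grab_frame("scene");cv2.imwrite("pics/s6.png",np.clip(cv2.resize(f["frame"][100:240,180:400,::-1],None,fx=3.5,fy=3.5)*1.3,0,255).astype(np.uint8))
show(ctrl,[onboard(-.004,-.1,.16,g=g),onboard(-.03,-.25,.12,g=g),turner([.496,-.2667,.1],-8.9,g=g)])
E
```

```text
blade centre in board [-0.004   0.0042  0.1303] euler [-4.000e-02  2.900e-01 -5.505e+01] F [ 0.03  0.61 -1.47]
t 12.25 p [0.469  0.1739 0.1337] w 0.0172 q [-1.01  0.82  0.41  1.68  0.3   1.46  0.59]
[-0.04 -8.87  7.09] [-0.961 -0.001  0.   ]
[  2.51 -14.25  21.66] [-0.961 -0.001  0.   ]
[-14.05 -22.01  36.22] [-0.961 -0.03  -0.056]
```

View pics/s6.png

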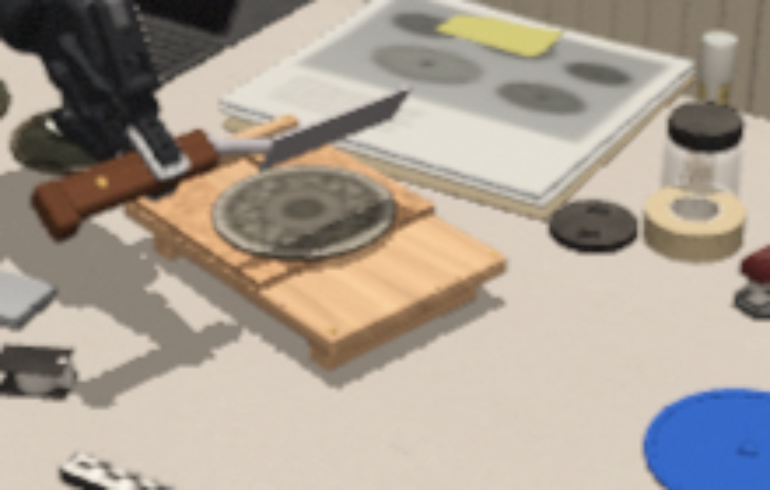

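The mirror lies flat, flipped, on the cork, centred at crop (303,207), and the blade is above it. Next I'll withdraw and return the turner to its free spot.

Call:
servo_tool(
  plan=[0, -3, 0.5, -0.15, 0, 0, -1, 0, -5, 2, -0.33, 0, 0, -1, 0, -7, 4.5, -0.5, 0, 0, -1, 0, -8.87, 7.1, -0.68, 0, 0, -1, 0, -8.87, 7.1, -0.86, 0, 0, -1, 0, -10.5, 11.5, -0.961, 0, 0, -1, 2, -13, 18, -0.961, 0, 0, -1, 2.5, -14.25, 21.7, -0.961, 0, 0, -1],
)

```text
time: 13.25
eef_pos: [0.3859, -0.0758, 0.1249]
ee_rot: [0.111, 0.994, 0.002, 0.001]
ft_force: [1.2, -0.1, -0.7]
grip_width: 0.0168
gripper_force: 60.1
```

```bash
python3 - <<'E'
from arc import *
show(ctrl,[turner([.496,-.2667,.1],-8.9,g=g)])
E
```

```text
blade centre in board [-0.0315 -0.2528  0.1194] euler [-0.1   0.08  0.04] F [ 1.25 -0.05 -0.73]
t 13.25 p [ 0.3859 -0.0758  0.1249] w 0.0168 q [-0.27  0.21  0.43  2.31 -0.15  0.64  1.62]
[-16.73 -16.09   1.91] [ 0.001 -0.001 -0.063]
```

Call:
servo_tool(
  plan=[-4, -4, 0, 0, 0, -0.063, -1, -8, -8, 0, 0, 0, -0.063, -1, -12, -12, 1, 0, 0, -0.063, -1, -16.7, -16.1, 1.9, 0, 0, -0.063, -1, -16.7, -16.1, 1.9, 0, 0, -0.063, -1, -16.7, -16.1, 1.9, 0, 0, -0.063, -1, -16.7, -16.1, 1.9, 0, 0, -0.063, -1],
)

```text
time: 14.12
eef_pos: [0.5154, -0.2657, 0.1058]
ee_rot: [0.078, 0.997, 0.002, 0.001]
ft_force: [0.4, -1.2, -1.7]
grip_width: 0.0169
gripper_force: 60.1
```

```bash
python3 - <<'E'
from arc import *
show(ctrl,[turner([.496,-.2667,0.0],-8.9,g=g)])
E
```

```text
blade centre in board [ 0.1356 -0.4025  0.1004] euler [3.69 0.08 0.07] F [ 0.42 -1.21 -1.65]
t 14.125 p [ 0.5154 -0.2657  0.1058] w 0.0169 q [ 0.1   0.53  0.42  1.9  -0.31  0.78  2.1 ]
[ 0.12 -0.45 10.05] [ 0.001 -0.001  0.003]
```

Call:
servo_tool(
  plan=[0.1, -0.3, 4, 0, 0, 0, -1, 0.1, -0.3, 7, 0, 0, 0, -1, 0.1, -0.3, 9, 0, 0, 0, -1, 0.1, -0.3, 9.8, 0, 0, 0, -1, 0.1, -0.3, 10, 0, 0, 0, -1, 0.1, -0.3, 10, 0, 0, 0, -1],
)

```text
time: 14.88
eef_pos: [0.5155, -0.2698, 0.0065]
ee_rot: [0.078, 0.997, 0.002, 0.002]
ft_force: [-0.2, 0.2, -1.0]
grip_width: 0.0167
gripper_force: 60.2
```

```bash
python3 - <<'E'
from arc import *
show(ctrl,[])
E
```

```text
blade centre in board [ 0.1365 -0.4065  0.0013] euler [ 3.62 -0.04 -0.  ] F [-0.21  0.2  -0.99]
t 14.875 p [ 0.5155 -0.2698  0.0065] w 0.0167 q [ 0.17  0.69  0.34  1.92 -0.39  0.6   2.18]
```

About 1 mm above the table, so I'll lower slightly, release and rise.

Call:
servo_tool(
  plan=[0, 0, 0.12, 0, 0, 0, -1, 0, 0, 0.12, 0, 0, 0, 0, 0, 0, 0.12, 0, 0, 0, 1, 0, 0, 0.12, 0, 0, 0, 1, 0, 0, 0.12, 0, 0, 0, 1, 0, 0, -1, 0, 0, 0, 1, 0, 0, -6, 0, 0, 0, 1, 0, 0, -10, 0, 0, 0, 1],
)

```text
time: 15.88
eef_pos: [0.5147, -0.2702, 0.1077]
ee_rot: [0.078, 0.997, 0.002, 0.002]
ft_force: [1.3, 0.0, 0.4]
grip_width: 0.0854
gripper_force: 0.0
```

```bash
python3 - <<'E'
from arc import *
from workcell import viewer
f=viewer.grab_frame("top");cv2.imwrite("pics/t7.png",np.clip(cv2.resize(f["frame"][110:260,150:450,::-1],None,fx=2.6,fy=2.6)*1.5,0,255).astype(np.uint8))
show(ctrl,[])
E
```

```text
blade centre in board [ 0.1359 -0.4072  0.1025] euler [ 3.6  -0.01 -0.01] F [1.29 0.03 0.35]
t 15.925 p [ 0.5174 -0.2718  0.1128] w 0.0853 q [ 0.1   0.52  0.43  1.89 -0.31  0.78  2.11]
```

View pics/t7.png

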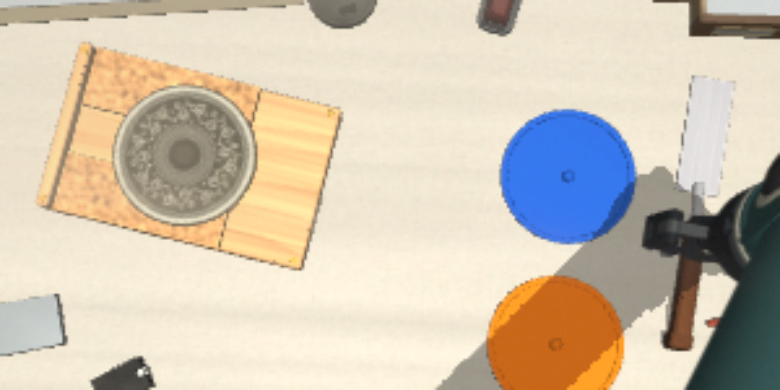

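The top view shows the turner flat on the table at its old spot, and the mirror flat on the cork, centred at crop (185,155). I'll check that centre against the landing point, then hand in if it's within tolerance.

Call:
servo_tool(
  plan=[0, 0, 0, 0, 0, 0, 1, 0, 0, 0, 0, 0, 0, 1, 0, 0, 0, 0, 0, 0, 1, 0, 0, 0, 0, 0, 0, 1],
)

```text
time: 16.42
eef_pos: [0.514, -0.2697, 0.1047]
ee_rot: [0.078, 0.997, 0.002, 0.001]
ft_force: [0.4, -0.7, 0.7]
grip_width: 0.0852
gripper_force: 0.0
```

```bash
python3 - <<'E'
from arc import *
f=dict(np.load("top0.npz"))
X=ray(f,np.array([185,155])/2.6+[149.7,109.7],.052)[0]
c=RB.inv().apply(X-O);print("mirror in board",c.round(4))
if abs(c[0])<.03 and abs(c[1]-.07)<.03: print(ctrl.finish_job())
E
```

```text
blade centre in board [ 0.1351 -0.4068  0.0992] euler [3.61 0.13 0.02] F [ 0.39 -0.7   0.69]
mirror in board [-0.0011  0.0477  0.052 ]
the job is handed in; nothing more can be done
None
```

The mirror was flipped and lies knob side down on the cork, about 22 mm short of the landing point (limit 35 mm); the turner is back flat on the table, clear of the board, and the job was handed in at about 16.4 s (no verdict was returned).

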